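# Quarter-turn the ball dish after parking its tag

## Robot

A 7-joint arm with a two-finger parallel gripper is mounted at the origin on the work surface. World frame = base frame: x ahead of the robot, y to its left, z up, the work surface at z = 0. Lengths are in m, angles in rad, forces in N, time in s.
With the tool pointing down it reaches from about 0.4 to 0.875 m from the base axis. Payload 19.3 kg.
Tool frame: the origin (TCP) lies on the centre line of the jaws, within the pads' length; the fingertips stand 14 mm ahead of it and the grasp point (between the pads) lies 5 mm behind it (bot.tip_extent is the distance from the TCP to the fingertips, in m); z points along the fingers, y is the line along which they close (so a half turn about z gives the same grasp; the last joint's range is limited). The gripper opens to 85 mm and grips with 20 to 120 N. Pads are 22 mm wide; open, the fingers measure 114 mm over their backs; the gripper's body (76 mm by 85 mm) begins 54 mm behind the grasp point. The pads swing forward as they close: fully open they stand 13 mm farther back than shut.
Start: joints at [-1.408, 0.521, -0.036, 1.599, 0.021, 1.021, -0.113], TCP at [0.144, 0.608, 0.245] pointing down, gripper open.
Joint ranges: [-2.91, 2.91], [-0.3, 2.13], [-1.5, 1.42], [0.17, 2.43], [-1.26, 4.41], [0.16, 1.93], [-2.52, 2.52]. Speed limits (rad/s): [1.89, 1.89, 2.39, 2.39, 3.01, 3.01, 3.01].

## Interface

Orientations are given as [roll, pitch, yaw] about the fixed x, y, z axes, in that order (R = Rz(yaw) Ry(pitch) Rx(roll)).
In Python, from workcell import monitor, grab_frame, camera_model, bot gives the robot as it stands.
- The arm moves only by the tool move_arm, never from a script. Its argument "moves" is a list of rows, each a list of 4 numbers: the shift along the world's x, y, z in mm, then the turn about the world's z in rad. A call has 1 to 12 rows; each row is the pose to reach, as a shift and turn from the pose commanded when the call began; what a row does not reach only later rows make up. A row lasts 1/8 s, in which the tool goes at most 62.5 mm and 10.7 degrees, less where a joint would pass 70% of its speed; a pose out of reach is approached as far as the arm can. A call with a gripper value outside its range is refused whole. "gripper" is the opening, from 0 (shut) to 1 (fully open), set as the call begins (left out, the last holds). The fingers move at their own pace and stop on an object; "newtons" is the grip in N (left out, the last holds). Time passes only in rows, so rows that repeat a pose let the fingers close. It gives the time, the measured TCP pose, the force, the opening and the grip force at its end, in the units of the state.
- monitor.observe(): the state, without advancing time (a new reading comes with each control period).
- grab_frame(name): name is "side" or "top" or "wrist"; returns the picture (480x640x3 uint8, blue, green, red); there is no depth.
- camera_model(name): a dict with "vfov" (degrees; the focal length in pixels is half the picture's height over the tangent of half this angle, whatever the lens; pixels are square), "cx", "cy" (the principal point, pixels), "R" (3x3) and "t" (3): a world point X has camera coordinates R X + t; the wrist camera has in their place "T_tool_cam" (4x4, takes a point from camera to tool coordinates, whose origin is the TCP and whose axes are the flange's). Camera axes: x right, y down, z forward; pixel columns grow to the right and rows downward; lengths in m; the calibration is good to about 2 mm. A picture is of the moment at which its call begins: read the wrist's pose just before it. camera_model takes no time and is no camera call.
- bot.job_done(): hands the job in; it is judged then, once.
The state is a dict: "clock": time; "qpos": joint angles; "qd": joint speeds; "joint_efforts": joint torques, N m; "position": TCP position; "tool_rot": TCP orientation; "force": force on the tool from outside, world axes, zero at the start; "moment": the same for the moment, N m; "grip_width": finger opening in m; "finger_force": force on a finger pad.
Only numpy, scipy, OpenCV 4.12 (cv2) and the standard library are available. Lean on these libraries where they do the work, as an engineer would, in place of code of your own. Each camera call takes 0.05 s, during which the arm holds its last target. There are 200 camera calls.

## Task

Take the U-shaped wooden tag off the dish's handle and drape it astride the empty stretch of the steel tag bar, and let go of it. Then lift the dish by its handle straight up, clear of its board, and only then turn it a quarter turn either way so that the handle runs across the board instead of along it, keeping the dish level and the loose ball in its middle all the while. Finish still holding the dish in the gripper, level and still, well clear above the board (at least 6 cm up), with the other things on the table left undisturbed.

Things in the scene. Friction and masses are not known exactly. Their poses are not given: they have to be found in the camera images.
- board: Fixed flat wooden board, 200 (its x) x 130 (its y) x 12 mm thick, lying on the table. Origin at the centre of its underside, x along its long side, z up. The dish stands on it and the dish's handle starts within about 5 degrees of the board's long side. The board lies either at the robot's left or right; the tag bar is on the other side.
- dish: Loose round dish of dark wood, 128 mm across the rim, rim 30 mm above its foot, about 0.2 to 0.34 kg, with a rigid handle over it like a basket's. Origin at the centre of the underside of its foot (68 mm across), z up, x along the handle. The inside is a shallow funnel of about 17 degrees with a small flat bottom about 8 mm above the foot's underside, where the ball lies.
- dish_handle (a point): Middle of the dish's handle, 99 mm above the dish's origin, straight above its centre: a straight horizontal square bar 140 mm long along the dish's x, 14 mm wide (y) and 12 mm tall, on an upright at each end (124 mm free between them). About 50 mm of free air between the handle's underside and the ball's top. At the start the tag sits on it.
- dish_centre (a point): Centre of the inside bottom of the dish, 8 mm above its origin.
- ball_center (a point): Centre of the loose white ceramic ball, 34 mm in diameter, about 32 to 52 g, lying in the dish. It rolls freely.
- tag: Loose light-wood tag (35 g), a U open downwards, astride the dish's handle at the start; the only loose one of three alike. 40 mm long (x, along the handle), 30 mm across its cheeks' outer faces (y: grip here from above), slot 22 mm, crown 6 mm thick, cheeks reach 50 mm below the crown's underside. Origin: middle of the crown's underside (slot roof), z up.
- rack: Fixed tag bar: a horizontal round steel bar 12 mm in diameter, 280 mm long along its y, its axis 150 mm above the table, on a post at each end. Origin on the table under the bar's middle. Two tags like the loose one are fixed on the half towards its +y (they occupy y from 34 to 123 mm); the other stretch is empty.
- rack_free (a point): Middle of the empty stretch of the bar, on the bar's axis, at y = -50 mm in the rack's frame and 150 mm above the table; axes as the rack's (bar along y). The tag's middle may hang up to 50 mm either way along the bar from here. A seated tag's origin lies 6 mm above this.
- bottle_a: Bystander: amber glass bottle with black cap, 44 mm across, 85 mm tall, standing in the middle between the two workplaces; leave alone. Origin at the centre of its underside.
- bottle_b: Bystander: larger amber bottle, 52 mm across, 110 mm tall, towards the back; leave alone. Origin at the centre of its underside.
- bottle_c: Bystander: amber bottle, 44 mm across, 85 mm tall, towards the back; leave alone. Origin at the centre of its underside.
- stopper: Bystander: tapered cork stopper, 42 mm across, 32 mm tall, in the middle near the robot; leave alone. Origin at the centre of its underside.
- beaker: Bystander: empty glass beaker, 72 mm across, 95 mm tall, at the back; leave alone. Origin at the centre of its underside.
- wood_block: Bystander: wooden block 50 x 110 x 45 mm at the robot's right; leave alone. Origin at the centre of its underside.
- jar: Bystander: white ceramic cup without handle, 70 mm across, 70 mm tall, at the robot's left; leave alone. Origin at the centre of its underside.
Mind the look-alikes: they are no part of the job. What is shaped like the dish but blue or orange is not meant. What is shaped like the tag but blue is not meant.

How it is judged:
On the way, in this order (a step that is already met when the one before it is completed fails the run):
1. the tag hangs astride the empty stretch of the bar, let go (x of tag in the frame of rack_free between -0.011 and 0.011 m and y of tag in the frame of rack_free between -0.05 and 0.05 m and z of tag in the frame of rack_free between 0 and 0.011 m and angle between the x axis of tag and the y axis of rack, either way round below 0.35 rad and angle between tag's own z axis and vertical below 0.4 rad and contact force between tag and the fingers below 0.05 N and contact force between tag and rack above 0.05 N and linear speed of tag below 0.05 m/s), for 0.3 s.
2. the dish is lifted at least 4 cm off the board, level, its handle still along the board (within 17 degrees), the ball in its middle (z of dish in the frame of board above 0.052 m and angle between the x axis of dish and the x axis of board, either way round below 0.3 rad and angle between dish's own z axis and vertical below 0.15 rad and horizontal distance between ball_center and dish_centre below 0.02 m and contact force between dish and the fingers above 0.5 N), for 0.2 s.
At the end, for the whole second after the job is handed in: The tag hangs let go on the bar's empty stretch (within 50 mm of its middle); the gripper holds the dish over the board (within 80 mm), its foot 50 mm or more above it, level within 7 degrees, handle across the board within 8.5 degrees, ball within 16 mm of the dish's middle (all of step 1 and z of dish in the frame of board between 0.062 and 0.3 m and horizontal distance between dish and board below 0.08 m and angle between the x axis of dish and the y axis of board, either way round below 0.15 rad and angle between dish's own z axis and vertical below 0.12 rad and horizontal distance between ball_center and dish_centre below 0.016 m and linear speed of dish below 0.03 m/s and contact force between dish and the fingers above 0.5 N); the arm keeps its last pose, push and grip.
It fails at once if the ball rolls more than 28 mm from the middle of the dish (horizontal distance between ball_center and dish_centre above 0.028 m).
It fails at once if the dish tips more than 15 degrees (angle between dish's own z axis and vertical above 0.26 rad).
It fails at once if a bystander is pushed more than 20 mm or tipped over (distance of any of bottle_a, bottle_b, bottle_c, stopper, beaker, wood_block, jar from where it was at the start of the episode above 0.02 m or angle between any of bottle_a, bottle_b, bottle_c, stopper, beaker, wood_block, jar's own z axis and vertical above 0.5 rad).
It also fails if it takes over 61 s, if anything falls off the work surface, if the arm or the gripper's body presses on something with over 40 N, if the wrist force passes 120 N, or if a joint passes its speed limit or range.

## Working session

There is one attempt and no reset: what is moved stays moved. The work goes in short steps, Python scripts to look and compute and a tool call to move; the robot and the scene stay as the last step left them, time stands still between calls to the robot, and variables do not carry over. Pictures are saved under pics/ and viewed, at most 12 in all, crops included, and the job is handed in when it is done.

Besides the shell and the picture viewer there is one more tool, called after "Call:" by a JSON object that holds its "name" and its "arguments". move_arm: Moves the arm, as the interface text tells. Its arguments: {"type":"object","properties":{"moves":{"type":"array","items":{"type":"array","items":{"type":"number"}}},"gripper":{"type":"number"},"newtons":{"type":"number"}},"required":["moves"]}

```bash
mkdir -p pics
cat > h.py <<'E'
import numpy as np,cv2
from workcell import monitor,grab_frame,camera_model,bot
def cam(n):
    c=camera_model(n); return 240/np.tan(np.radians(c['vfov'])/2),c
def proj(n,X):
    f,c=cam(n); p=np.array(c['R'])@np.array(X)+np.array(c['t']); return f*p[0]/p[2]+c['cx'],f*p[1]/p[2]+c['cy']
def ray(n,u,v,z):
    f,c=cam(n); R=np.array(c['R']);o=-R.T@np.array(c['t']); d=R.T@np.array([(u-c['cx'])/f,(v-c['cy'])/f,1]); return o+d*(z-o[2])/d[2]
E
python3 - <<'E'
from h import *
s=monitor.observe(); print(s)
for n in('top','side'):
    cv2.imwrite(f'pics/{n}0.png',grab_frame(n)); print(n,camera_model(n))
print(camera_model('wrist'))
E
```

```text
{'clock': 0.0, 'qpos': array([-1.40820668,  0.52202422, -0.03629724,  1.60000277,  0.02118749,
        1.02113034, -0.11280564]), 'qd': array([ 1.40587282e-03, -2.47201377e-04, -9.96996448e-04, -3.88758349e-04,
        9.82728464e-05,  6.24536902e-04,  1.96082581e-03]), 'joint_efforts': array([-1.79675284e-03, -9.27109051e+01,  1.97895862e+00, -3.69929409e+01,
        1.76573783e-02,  8.31015495e-03,  3.89903960e-05]), 'position': array([0.14415624, 0.6078068 , 0.24472158]), 'tool_rot': array([-3.14041597e+00,  9.00259025e-05,  2.90875466e+00]), 'force': array([ 0.14917441, -0.74806222,  0.10379798]), 'moment': array([ 0.00849962, -0.0093186 ,  0.03258062]), 'finger_force': 0.0, 'grip_width': 0.08514366101066405}
top {'vfov': 46.24243916222082, 'cx': 315.8667862062916, 'cy': 240.29720305480157, 'R': array([[ 0.00848419, -0.99994583,  0.00603017],
       [-0.98396278, -0.00942276, -0.17812484],
       [ 0.17817201, -0.00442222, -0.98398942]]), 't': array([-0.02401868,  0.51285842,  1.34856731])}
side {'vfov': 47.143325449556414, 'cx': 319.0645562399662, 'cy': 232.50385855712403, 'R': array([[ 0.98690931, -0.16070462, -0.01356626],
       [-0.11538478, -0.64480946, -0.75558396],
       [ 0.11267818,  0.74725818, -0.65491132]]), 't': array([-0.48283106,  0.14131497,  1.52330079])}
{'vfov': 58.152132271718976, 'cx': 321.30519227865324, 'cy': 241.0354548397414, 'T_tool_cam': array([[-5.92523611e-04, -9.49989670e-01, -3.12280764e-01,
         8.02276479e-02],
       [ 9.99999654e-01, -3.80814025e-04, -7.38931254e-04,
         1.69335237e-04],
       [ 5.83056164e-04, -3.12281094e-01,  9.49989568e-01,
        -1.28729363e-01],
       [ 0.00000000e+00,  0.00000000e+00,  0.00000000e+00,
         1.00000000e+00]])}
```

View pics/top0.png

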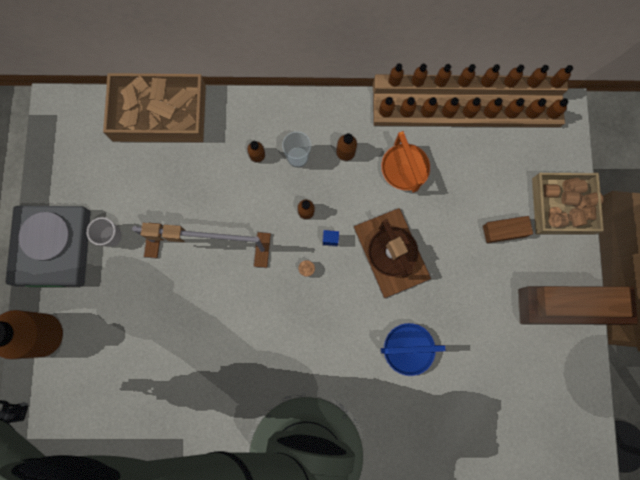

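View pics/side0.png

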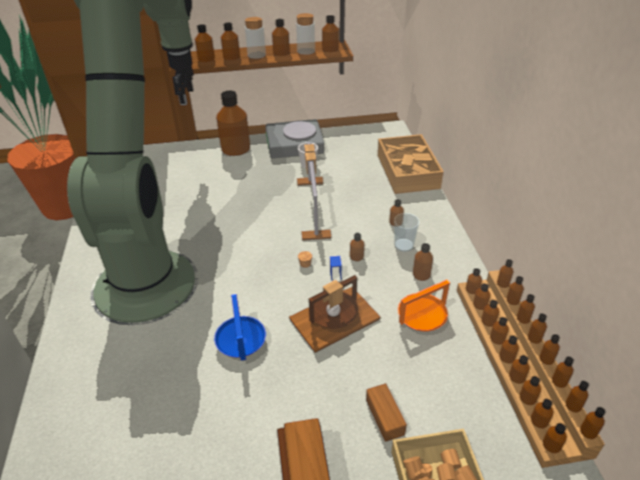

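The top view shows the tag near (397,247) on the brown dish's handle at centre about (393,250), with the board around it. The rack bar runs from (140,233) to (262,239), with fixed tags at (150,230) and (173,231). In the side view the tag is near (332,292) and the bar is at (312,150–235).

Run:
```python
from h import *
t=cv2.imread('pics/top0.png');s=cv2.imread('pics/side0.png')
a=cv2.resize(t[195:305,340:450],None,fx=5,fy=5,interpolation=cv2.INTER_CUBIC)
b=cv2.resize(t[195:285,130:290],None,fx=5,fy=5,interpolation=cv2.INTER_CUBIC)
cv2.imwrite('pics/a.png',a);cv2.imwrite('pics/b.png',b)
print(ray('top',397,247,.123),ray('top',393,251,.03),ray('top',150,233,.15),ray('top',262,239,.15))
print([ray('top',*p,.012) for p in((355,222),(403,208),(430,278),(385,297))])
```

```text
[ 0.48501693 -0.2089636   0.123     ] [ 0.49058956 -0.2128165   0.03      ] [0.50761564 0.36181839 0.15      ] [0.49608423 0.10461792 0.15      ]
[array([ 0.56777447, -0.11928083,  0.012     ]), array([ 0.60579726, -0.24293587,  0.012     ]), array([ 0.42560214, -0.30745398,  0.012     ]), array([ 0.3768794, -0.1935341,  0.012    ])]
```

View pics/a.png

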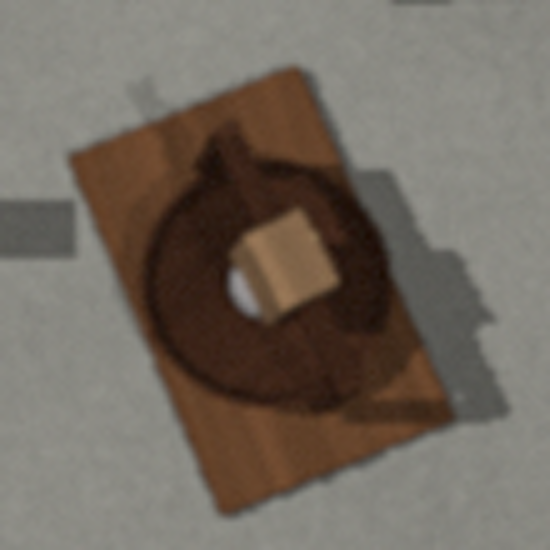

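View pics/b.png

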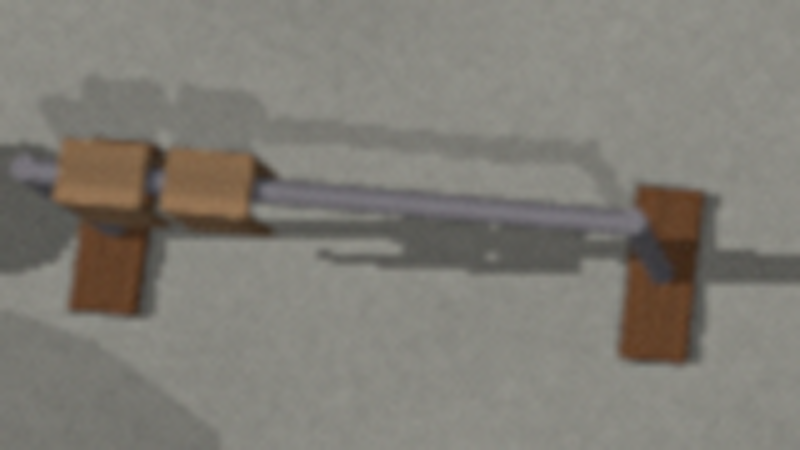

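The top-view crops show the board's corners, the tag crown's top face centred at about crop (290,258), and the free bar from crop (260,190) to (640,222). I'll go over the rack's free stretch for a wrist look.

Call:
{"name": "move_arm", "arguments": {"moves": [[356,-428,25,-1.3],[356,-428,25,-1.3],[356,-428,25,-1.3],[356,-428,25,-1.3],[356,-428,25,-1.3],[356,-428,25,-1.3],[356,-428,25,-1.3],[356,-428,25,-1.3],[356,-428,25,-1.3],[356,-428,25,-1.3],[356,-428,25,-1.3],[356,-428,25,-1.3]]}}

```text
clock: 1.6
position: [0.4995, 0.1813, 0.2702]
tool_rot: [-3.141, -0.0, 1.611]
force: [0.2, -0.1, -0.9]
grip_width: 0.0853
finger_force: 0.0
```

```bash
cat >> h.py <<'E'
from scipy.spatial.transform import Rotation as Ro
def wcam(s):
    f,c=cam('wrist');W=np.eye(4);W[:3,:3]=Ro.from_euler('xyz',s['tool_rot']).as_matrix();W[:3,3]=s['position'];return f,c,W@c['T_tool_cam']
def wray(s,u,v,z):
    f,c,T=wcam(s);d=T[:3,:3]@[(u-c['cx'])/f,(v-c['cy'])/f,1];return T[:3,3]+d*(z-T[2,3])/d[2]
def snap(name):
    s=monitor.observe();im=grab_frame('wrist');cv2.imwrite(f'pics/{name}.png',im)
    np.save(f'pics/{name}.npy',np.r_[s['position'],s['tool_rot']]);return s,im
def load(name):
    p=np.load(f'pics/{name}.npy');return dict(position=p[:3],tool_rot=p[3:]),cv2.imread(f'pics/{name}.png')
E
python3 - <<'E'
from h import *
s,_=snap('w1');print(s['clock'],s['position'],s['tool_rot'],s['qpos'],s['qd'].max())
E
```

```text
1.6 [0.49952777 0.18125858 0.27015672] [-3.14107256e+00 -2.38694356e-04  1.61067139e+00] [-0.7684266   0.36755857  0.40737744  1.8333754  -0.17325611  0.97582159
 -0.24788684] 0.005016615106803937
```

View pics/w1.png

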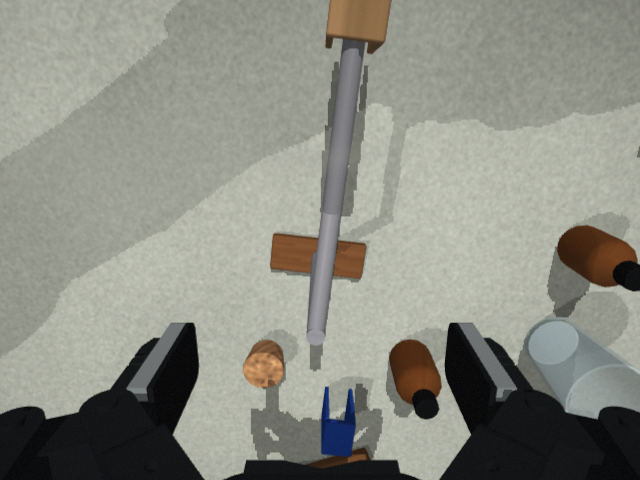

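The wrist view shows the bar from (352,45) at the fixed tag's lower end to its free end cap at about (316,335).

Run:
```python
from h import *
s,im=load('w1')
# bar edges per row: greyish-violet (b>g) low-sat
P=[]
for v in range(60,330,10):
    r=im[v,290:385].astype(int); m=(r[:,0]-r[:,1]>=2)
    u=np.where(m)[0]
    if len(u)>8: P.append(((u.min()+u.max())/2+290,v,len(u)))
print([(p[0],p[1],p[2]) for p in P])
W=np.array([wray(s,p[0],p[1],.15)[:2] for p in P]);print(np.round(W,4))
print('end',wray(s,316,335,.15),wray(s,316,335,.156),'top-view ends',ray('top',134,228.6,.15),ray('top',258,239.4,.15))
```

```text
[(np.float64(351.0), 60, 21), (np.float64(350.5), 70, 18), (np.float64(348.0), 80, 21), (np.float64(347.0), 90, 21), (np.float64(345.5), 100, 20), (np.float64(344.5), 110, 20), (np.float64(343.5), 120, 20), (np.float64(341.5), 130, 19), (np.float64(341.0), 140, 18), (np.float64(337.0), 170, 15), (np.float64(335.0), 180, 19), (np.float64(334.0), 190, 19), (np.float64(333.0), 200, 18), (np.float64(330.5), 210, 18), (np.float64(330.0), 220, 19), (np.float64(328.5), 230, 18), (np.float64(327.5), 240, 18), (np.float64(325.5), 250, 18), (np.float64(322.5), 260, 22), (np.float64(320.5), 270, 20), (np.float64(320.5), 280, 20), (np.float64(319.5), 290, 20), (np.float64(318.5), 300, 20), (np.float64(317.5), 310, 18), (np.float64(317.0), 320, 17)]
[[0.5113 0.2819]
 [0.5113 0.2769]
 [0.5103 0.2718]
 [0.51   0.2667]
 [0.5095 0.2615]
 [0.5092 0.2562]
 [0.509  0.2509]
 [0.5082 0.2455]
 [0.5082 0.24  ]
 [0.5068 0.2231]
 [0.5059 0.2172]
 [0.5056 0.2113]
 [0.5053 0.2053]
 [0.5041 0.1992]
 [0.5041 0.1931]
 [0.5035 0.1868]
 [0.5032 0.1805]
 [0.5022 0.174 ]
 [0.5006 0.1674]
 [0.4997 0.1607]
 [0.4999 0.154 ]
 [0.4996 0.1471]
 [0.4992 0.1402]
 [0.4988 0.1331]
 [0.4988 0.1259]]
end [0.49850424 0.11490134 0.15      ] [0.49845163 0.11843435 0.156     ] top-view ends [0.51755322 0.3991386  0.15      ] [0.49506417 0.11375896 0.15      ]
```

Call:
{"name": "move_arm", "arguments": {"moves": [[-12,-392,-20,-1.24],[-12,-392,-20,-1.24],[-12,-392,-20,-1.24],[-12,-392,-20,-1.24],[-12,-392,-20,-1.24],[-12,-392,-20,-1.24],[-12,-392,-20,-1.24],[-12,-392,-20,-1.24],[-12,-392,-20,-1.24],[-12,-392,-20,-1.24]]}}

```text
clock: 2.9
position: [0.4886, -0.2105, 0.2504]
tool_rot: [-3.141, -0.0, 0.372]
force: [0.3, -0.6, -0.0]
grip_width: 0.0853
finger_force: 0.0
```

Run:
```python
from h import *
s,_=snap('w2');print(s['clock'],s['position'],s['tool_rot'],s['qpos'],s['qd'].max())
```

```text
2.9 [ 0.48857248 -0.21051552  0.25036755] [-3.14109362e+00 -4.49108229e-04  3.72068872e-01] [-0.25641022  0.46896098  0.76667713  1.86647227 -0.39276813  0.96290595
 -0.5129325 ] 0.004902064436681478
```

View pics/w2.png

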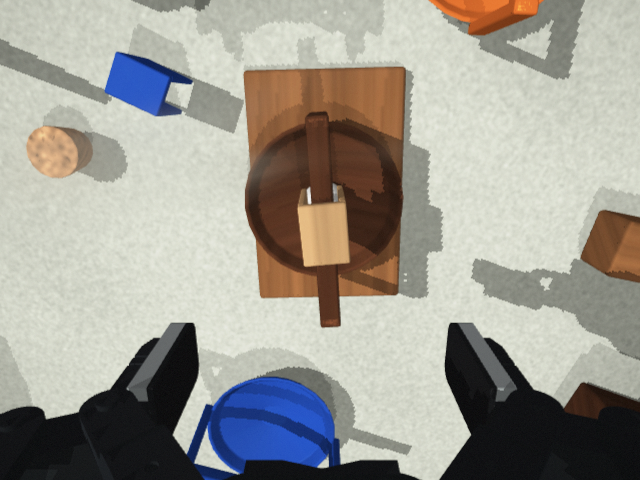

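The wrist view shows the tag crown's top with corners at about (300,205), (345,203), (349,264) and (304,266). The handle bar runs from (317,114) to (331,322), and the board spans x 245–405.

Run:
```python
from h import *
s,im=load('w2')
hsv=cv2.cvtColor(im,cv2.COLOR_BGR2HSV)
m=cv2.inRange(hsv,(8,60,170),(25,200,255));m[:,:290]=0;m[:,360:]=0;m[:190]=0;m[275:]=0
c=max(cv2.findContours(m,0,2)[0],key=cv2.contourArea);print(cv2.contourArea(c),cv2.minAreaRect(c),cv2.boundingRect(c))
q=cv2.approxPolyDP(c,4,True)[:,0];print(q.tolist());Q=np.array([wray(s,*p,.123) for p in q]);print(Q.round(4).tolist())
print('centroid',wray(s,*c[:,0].mean(0),.123))
A=wray(s,317,114,.117);B=wray(s,330.5,324,.117);d=A-B;print('handle',A,B,(A+B)/2,np.linalg.norm(d),np.arctan2(d[1],d[0]))
C=np.array([wray(s,*p,.012) for p in((245,71),(405,68),(397,294),(262,297))]);print('board',C.round(4).tolist(),C.mean(0),[np.linalg.norm(C[i]-C[i-1]) for i in range(4)])
for a,b in((0,3),(1,2)):
    d=C[a]-C[b];print(np.arctan2(d[1],d[0]))
for v in(140,170,290,310):
    r=im[v,300:350].sum(1).astype(int);print(v,r.tolist())
```

```text
2678.0 ((323.14410400390625, 233.87350463867188), (61.433895111083984, 47.24504470825195), 85.60128784179688) (298, 203, 51, 64)
[[343, 203], [298, 205], [305, 266], [348, 262]]
[[0.5122, -0.2153, 0.123], [0.5011, -0.1902, 0.123], [0.4654, -0.2082, 0.123], [0.4779, -0.2327, 0.123]]
centroid [ 0.4883102  -0.20990052  0.123     ]
handle [ 0.55467059 -0.18190199  0.117     ] [ 0.42974021 -0.23999519  0.117     ] [ 0.4922054  -0.21094859  0.117     ] 0.13777670787623367 0.4352614696642227
board [[0.5611, -0.1172, 0.012], [0.6092, -0.2344, 0.012], [0.4281, -0.3097, 0.012], [0.3794, -0.1934, 0.012]] [ 0.49443786 -0.21367769  0.012     ] [np.float64(0.19699262846093338), np.float64(0.12672484785037744), np.float64(0.19612209709218714), np.float64(0.12609076705058056)]
0.3970729414865498
0.3938606977816116
140 [136, 142, 141, 144, 135, 143, 147, 179, 177, 178, 183, 176, 179, 182, 184, 180, 179, 169, 164, 174, 175, 168, 175, 173, 180, 176, 176, 162, 139, 128, 139, 152, 153, 160, 182, 182, 182, 178, 177, 177, 187, 176, 178, 177, 176, 186, 176, 183, 184, 188]
170 [154, 155, 149, 148, 149, 145, 150, 153, 153, 176, 193, 193, 194, 197, 195, 188, 189, 194, 188, 183, 180, 183, 180, 182, 180, 183, 174, 183, 175, 154, 127, 119, 146, 152, 151, 146, 148, 160, 176, 180, 170, 172, 176, 178, 175, 184, 179, 174, 183, 181]
290 [354, 351, 350, 328, 321, 307, 312, 318, 320, 323, 315, 312, 307, 311, 315, 319, 312, 286, 159, 167, 175, 174, 172, 161, 165, 164, 167, 169, 170, 169, 177, 171, 166, 171, 176, 176, 159, 129, 160, 320, 342, 344, 340, 345, 337, 334, 326, 319, 318, 318]
310 [645, 641, 646, 647, 644, 650, 661, 665, 671, 665, 647, 635, 638, 646, 653, 651, 652, 644, 604, 398, 169, 172, 170, 170, 169, 169, 165, 167, 165, 172, 171, 179, 175, 170, 175, 184, 176, 162, 140, 234, 522, 632, 637, 638, 647, 657, 660, 666, 662, 657]
```

Call:
{"name": "move_arm", "arguments": {"moves": [[0,-1,-20,0.08],[0,-1,-60,0.08],[0,-1,-100,0.08],[0,-1,-125,0.08],[0,-1,-145,0.08],[0,-1,-145,0.08],[0,-1,-145,0.08],[0,-1,-145,0.08]]}}

```text
clock: 3.95
position: [0.4887, -0.2129, 0.1062]
tool_rot: [3.141, -0.001, 0.449]
force: [-0.2, 0.3, -0.2]
grip_width: 0.0855
finger_force: 0.0
```

Call:
{"name": "move_arm", "arguments": {"moves": [[0,0,0,0],[0,0,0,0],[0,0,0,0],[0,0,0,0],[0,0,0,0],[0,0,0,0],[0,0,0,0],[0,0,0,0]], "gripper": 0, "newtons": 20}}

```text
clock: 4.95
position: [0.4883, -0.2129, 0.1054]
tool_rot: [3.142, -0.0, 0.449]
force: [-1.7, 2.3, 5.4]
grip_width: 0.0297
finger_force: 24.0
```

Call:
{"name": "move_arm", "arguments": {"moves": [[0,0,3,0],[0,0,8,0],[0,0,18,0],[0,0,32,0],[0,0,50,0],[0,0,75,0],[0,0,100,0],[0,0,125,0],[0,0,140,0],[0,0,140,0],[0,0,140,0]]}}

```text
clock: 6.32
position: [0.4879, -0.2126, 0.2447]
tool_rot: [-3.141, 0.001, 0.449]
force: [0.4, -0.1, -1.3]
grip_width: 0.0296
finger_force: 23.4
```

Run:
```python
from h import *
s,a=snap('w3');print(s['clock'],s['position'],s['tool_rot'],s['force'])
t=grab_frame('top')
b=cv2.resize(t[195:305,340:450],None,fx=4,fy=4)
o=np.zeros((480,1080,3),np.uint8);o[:,:640]=a;o[:440,640:]=b;cv2.imwrite('pics/v3.png',cv2.resize(o,(800,356)))
```

```text
6.325 [ 0.48794695 -0.21259785  0.24466643] [-3.14090012e+00  6.30806712e-04  4.48914781e-01] [ 0.42194521 -0.08719512 -1.27375507]
```

View pics/v3.png

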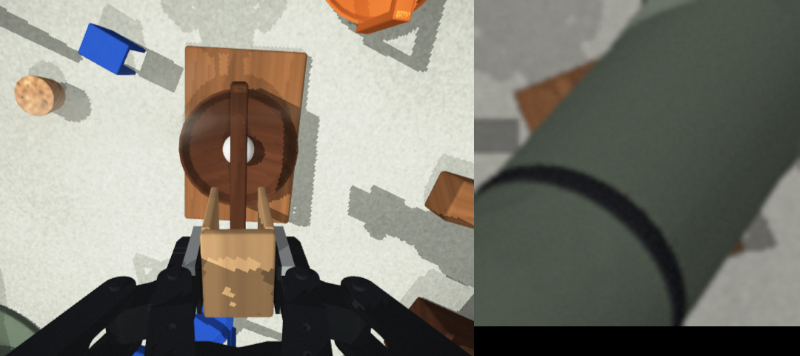

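The tag is held square in the jaws, with its crown centred at about (238,274) in the scaled view. The ball is still in the middle of the dish at (238,149).

Run:
```python
from h import *
s,im=load('w3')
hsv=cv2.cvtColor(im,cv2.COLOR_BGR2HSV)
m=cv2.inRange(hsv,(8,60,120),(25,200,255));m[:,:255]=0;m[:,390:]=0;m[:306]=0;m[435:]=0
m=cv2.morphologyEx(m,3,np.ones((9,9)))
c=max(cv2.findContours(m,0,2)[0],key=cv2.contourArea);r=cv2.minAreaRect(c);print(r,cv2.boundingRect(c))
Q=np.array([wray(s,*p,.2623) for p in cv2.boxPoints(r)]);print(Q.round(4).tolist(),Q.mean(0),[np.linalg.norm(Q[i]-Q[i-1]) for i in range(4)])
R=Ro.from_euler('xyz',s['tool_rot']).as_matrix();print('tag in tool',R.T@(Q.mean(0)-s['position']))
for v in(130,160,200,240):
    print(v,im[v,300:350].sum(1).tolist())
```

```text
((320.4999694824219, 366.4999694824219), (100.99998474121094, 120.99998474121094), -0.0) (270, 306, 102, 122)
[[0.4645, -0.2057, 0.2623], [0.5033, -0.1888, 0.2623], [0.5158, -0.2147, 0.2623], [0.4783, -0.2345, 0.2623]] [ 0.49045236 -0.2109284   0.2623    ] [np.float64(0.03188110095032999), np.float64(0.04233880067205366), np.float64(0.028784336410881795), np.float64(0.04233594925011621)]
tag in tool [ 0.00297057 -0.00042893 -0.01763515]
130 [129, 136, 145, 131, 137, 131, 132, 127, 120, 110, 120, 144, 171, 175, 160, 153, 162, 160, 166, 171, 158, 158, 155, 151, 159, 157, 157, 156, 162, 156, 155, 156, 144, 127, 109, 123, 134, 144, 126, 126, 115, 119, 119, 116, 121, 124, 116, 118, 118, 123]
160 [212, 207, 204, 206, 199, 208, 203, 205, 195, 181, 179, 192, 212, 214, 213, 216, 208, 209, 210, 212, 208, 206, 198, 199, 196, 194, 197, 204, 199, 202, 177, 170, 159, 140, 157, 195, 189, 187, 201, 195, 199, 195, 198, 199, 192, 200, 195, 203, 200, 202]
200 [378, 686, 705, 723, 730, 734, 738, 732, 721, 726, 697, 172, 201, 199, 196, 194, 196, 197, 198, 197, 189, 190, 176, 174, 174, 170, 158, 169, 173, 173, 171, 150, 120, 290, 619, 598, 570, 538, 510, 480, 455, 439, 390, 230, 137, 134, 132, 131, 128, 127]
240 [198, 201, 197, 198, 198, 195, 205, 197, 198, 183, 179, 188, 200, 202, 203, 204, 200, 201, 195, 192, 183, 177, 169, 170, 174, 178, 179, 183, 185, 177, 157, 130, 127, 191, 217, 226, 225, 226, 230, 221, 232, 226, 224, 225, 225, 231, 230, 229, 230, 230]
```

Call:
{"name": "move_arm", "arguments": {"moves": [[1,20,0,0.06],[3,60,0,0.17],[5,110,0,0.3],[7,160,0,0.43],[9,210,0,0.56],[11,260,0,0.69],[13,310,0,0.82],[15,360,0,0.94],[16,400,0,1.03],[17,417,0,1.042],[17,417,0,1.042],[17,417,0,1.042]]}}

```text
clock: 7.92
position: [0.5052, 0.2029, 0.2452]
tool_rot: [-3.141, 0.001, 1.489]
force: [0.2, -0.8, -0.1]
grip_width: 0.0298
finger_force: 23.3
```

Run:
```python
from h import *
s,a=snap('w4');print(s['clock'],s['position'],s['tool_rot'])
o=np.zeros((480,640,3),np.uint8);o[:]=a
cv2.imwrite('pics/v4.png',o[:, 150:500])
for v in(20,60,100,140,180,200,220):
    r=a[v,250:420].astype(int);u=np.where(r[:,0]-r[:,1]>=2)[0]
    if len(u):
        c=np.median(u)+250;print(v,c,len(u),wray(s,c,v,.15)[:2])
```

```text
7.925 [0.50515677 0.20285289 0.24521917] [-3.14146156e+00  6.09760529e-04  1.48900664e+00]
100 320.5 20 [0.51120618 0.2823814 ]
140 320.0 21 [0.50935574 0.26318851]
180 320.5 22 [0.50791735 0.24283177]
200 321.0 21 [0.50729814 0.23219006]
220 321.0 21 [0.50639242 0.22125037]
```

View pics/v4.png

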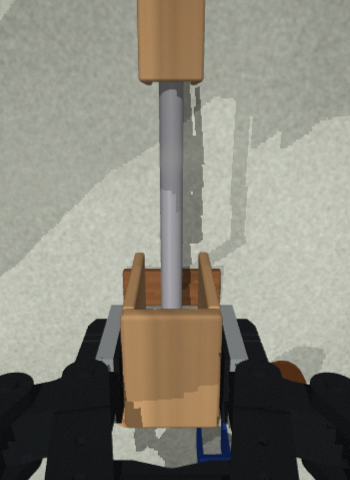

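The bar enters centrally between the tag's cheeks, at crop x of about 171 with the cheeks at 137 and 207. Lowering now.

Call:
{"name": "move_arm", "arguments": {"moves": [[0,0,-15,0],[0,0,-35,0],[0,0,-55,0],[0,0,-75,0],[0,0,-88,0],[0,0,-95,0],[0,0,-98,0],[0,0,-99,0],[0,0,-99,0]]}}

```text
clock: 9.1
position: [0.5054, 0.2042, 0.1466]
tool_rot: [3.141, -0.0, 1.491]
force: [-1.3, -0.6, 0.6]
grip_width: 0.03
finger_force: 23.3
```

Call:
{"name": "move_arm", "arguments": {"moves": [[0,0,-1,0],[0,0,-2,0],[0,0,-2,0]]}}

```text
clock: 9.48
position: [0.5053, 0.2042, 0.1444]
tool_rot: [3.142, -0.0, 1.491]
force: [0.8, 0.1, 1.8]
grip_width: 0.0296
finger_force: 23.6
```

Call:
{"name": "move_arm", "arguments": {"moves": [[0,0,0,0],[0,0,0,0],[0,0,0,0],[0,0,0,0],[0,0,0,0],[0,0,0,0],[0,0,0,0]], "gripper": 1}}

```text
clock: 10.35
position: [0.5052, 0.2041, 0.1443]
tool_rot: [3.142, -0.0, 1.491]
force: [-0.9, 1.5, 0.1]
grip_width: 0.0855
finger_force: 0.0
```

Call:
{"name": "move_arm", "arguments": {"moves": [[0,0,10,0],[0,0,40,0],[0,0,80,0],[0,0,115,0],[0,0,125,0],[0,0,125,0],[0,0,125,0]]}}

```text
clock: 11.22
position: [0.5048, 0.204, 0.2684]
tool_rot: [-3.14, 0.001, 1.491]
force: [-0.0, 0.1, -0.2]
grip_width: 0.0856
finger_force: 0.0
```

Run:
```python
from h import *
s,a=snap('w5');print(s['clock'],s['position'],s['tool_rot'])
cv2.imwrite('pics/v5.png',a[:, 150:500])
```

```text
11.225 [0.50478982 0.20400024 0.26839672] [-3.14044014e+00  8.23120100e-04  1.49084275e+00]
```

View pics/v5.png

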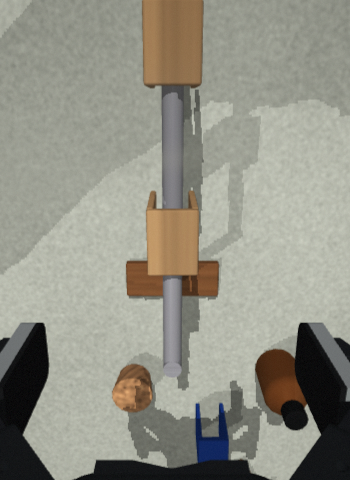

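The tag hangs astride the bar, level and centred at about (172,240) in the crop, between the fixed tag and the bar end. Now the dish.

Call:
{"name": "move_arm", "arguments": {"moves": [[-13,-415,-8,-1.05],[-13,-415,-8,-1.05],[-13,-415,-8,-1.05],[-13,-415,-8,-1.05],[-13,-415,-8,-1.05],[-13,-415,-8,-1.05],[-13,-415,-8,-1.05],[-13,-415,-8,-1.05],[-13,-415,-8,-1.05],[-13,-415,-8,-1.05],[-13,-415,-8,-1.05]]}}

```text
clock: 12.65
position: [0.4925, -0.21, 0.2613]
tool_rot: [-3.141, -0.0, 0.442]
force: [-0.1, -0.6, 0.1]
grip_width: 0.0854
finger_force: 0.0
```

Run:
```python
from h import *
s,a=snap('w6');print(s['clock'],s['position'],s['tool_rot'])
cv2.imwrite('pics/v6.png',cv2.resize(a[60:380,200:440],None,fx=1.8,fy=1.8))
```

```text
12.65 [ 0.49245122 -0.20997395  0.26126459] [-3.14135092e+00 -1.33985963e-04  4.42188151e-01]
```

View pics/v6.png

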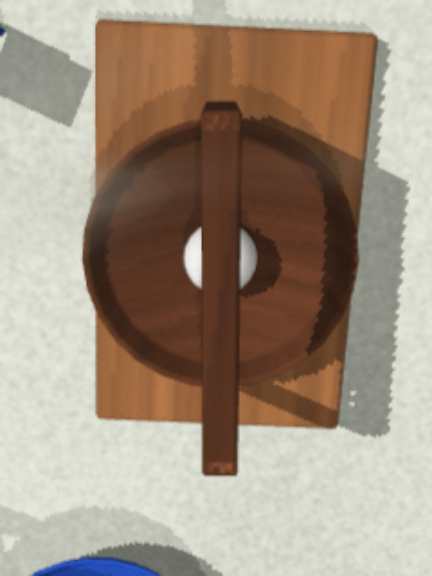

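The handle runs from crop (220,110) to (220,474), vertical in the picture, with the ball centred beneath it at about (220,258).

Run:
```python
from h import *
s,_=load('w6')
A=wray(s,200+220.5/1.8,60+110/1.8,.117);B=wray(s,200+219.5/1.8,60+474/1.8,.117);d=A-B
print(A,B,(A+B)/2,np.linalg.norm(d),np.arctan2(d[1],d[0]))
R=Ro.from_euler('xyz',s['tool_rot']).as_matrix();print('mid in tool',R.T@((A+B)/2-s['position']))
```

```text
[ 0.55367601 -0.18170092  0.117     ] [ 0.42831484 -0.24065904  0.117     ] [ 0.49099543 -0.21117998  0.117     ] 0.13853333533396284 0.4396115594457287
mid in tool [-0.00185119  0.00050195  0.14426423]
```

Call:
{"name": "move_arm", "arguments": {"moves": [[-1.5,-1,-30,0],[-1.5,-1,-75,0],[-1.5,-1,-115,0],[-1.5,-1,-140,0],[-1.5,-1,-151,0],[-1.5,-1,-155,0],[-1.5,-1,-155,0],[-1.5,-1,-155,0]]}}

```text
clock: 13.7
position: [0.4911, -0.212, 0.107]
tool_rot: [3.141, -0.001, 0.441]
force: [-0.3, -0.4, 0.1]
grip_width: 0.0857
finger_force: 0.0
```

Call:
{"name": "move_arm", "arguments": {"moves": [[0,0,0,0],[0,0,0,0],[0,0,0,0],[0,0,0,0],[0,0,0,0],[0,0,0,0],[0,0,0,0],[0,0,0,0]], "gripper": 0.27, "newtons": 20}}

```text
clock: 14.7
position: [0.4907, -0.2119, 0.1063]
tool_rot: [3.142, -0.0, 0.441]
force: [0.1, -0.3, -0.5]
grip_width: 0.023
finger_force: 0.0
```

Now close in small steps.

Call:
{"name": "move_arm", "arguments": {"moves": [[0,0,0,0],[0,0,0,0]], "gripper": 0.2}}

```text
clock: 14.95
position: [0.4907, -0.2119, 0.1063]
tool_rot: [-3.142, 0.0, 0.441]
force: [0.4, -0.0, -0.7]
grip_width: 0.0175
finger_force: 0.0
```

Call:
{"name": "move_arm", "arguments": {"moves": [[0,0,0,0],[0,0,0,0],[0,0,0,0],[0,0,0,0]], "gripper": 0.12}}

```text
clock: 15.45
position: [0.4907, -0.2118, 0.1063]
tool_rot: [-3.141, 0.0, 0.441]
force: [-1.3, 1.6, 1.5]
grip_width: 0.0137
finger_force: 21.9
```

Call:
{"name": "move_arm", "arguments": {"moves": [[0,0,0,0],[0,0,0,0],[0,0,0,0],[0,0,0,0]], "gripper": 0, "newtons": 60}}

```text
clock: 15.95
position: [0.4907, -0.2118, 0.1064]
tool_rot: [-3.141, -0.0, 0.441]
force: [-0.8, 1.9, 6.0]
grip_width: 0.0127
finger_force: 58.5
```

Lift slowly, straight up.

Call:
{"name": "move_arm", "arguments": {"moves": [[0,0,1,0],[0,0,3,0],[0,0,6,0],[0,0,10,0],[0,0,15,0],[0,0,20,0],[0,0,25,0],[0,0,30,0],[0,0,35,0],[0,0,40,0],[0,0,45,0],[0,0,50,0]]}}

```text
clock: 17.45
position: [0.4907, -0.2119, 0.1566]
tool_rot: [3.142, 0.0, 0.441]
force: [-0.8, 0.2, -3.5]
grip_width: 0.013
finger_force: 58.4
```

Call:
{"name": "move_arm", "arguments": {"moves": [[0,0,5,0],[0,0,10,0],[0,0,15,0],[0,0,20,0],[0,0,25,0],[0,0,29,0],[0,0,32,0],[0,0,34,0],[0,0,35,0],[0,0,35,0],[0,0,35,0],[0,0,35,0]]}}

```text
clock: 18.95
position: [0.4907, -0.2118, 0.1912]
tool_rot: [-3.141, 0.0, 0.441]
force: [-0.1, 0.2, -3.7]
grip_width: 0.0129
finger_force: 58.4
```

Run:
```python
from h import *
s,a=snap('w7');print(s['clock'],s['position'],s['tool_rot'],s['force'],s['moment'],s['qpos'])
t=cv2.resize(grab_frame('side')[220:360,270:400],None,fx=3.4,fy=3.4)
o=np.zeros((480,800,3),np.uint8);o[:480,:358]=a[:,141:499];o[:476,358:800]=t;cv2.imwrite('pics/v7.png',o)
```

```text
18.95 [ 0.49066843 -0.21184881  0.19122428] [-3.14146383e+00  1.10478766e-04  4.40778500e-01] [-0.1416872   0.18286559 -3.7423767 ] [ 0.00130987 -0.00275709 -0.02307546] [-0.19411586  0.54553334  0.6909443   1.91756197 -0.45952756  0.84132764
 -0.39015666]
```

View pics/v7.png

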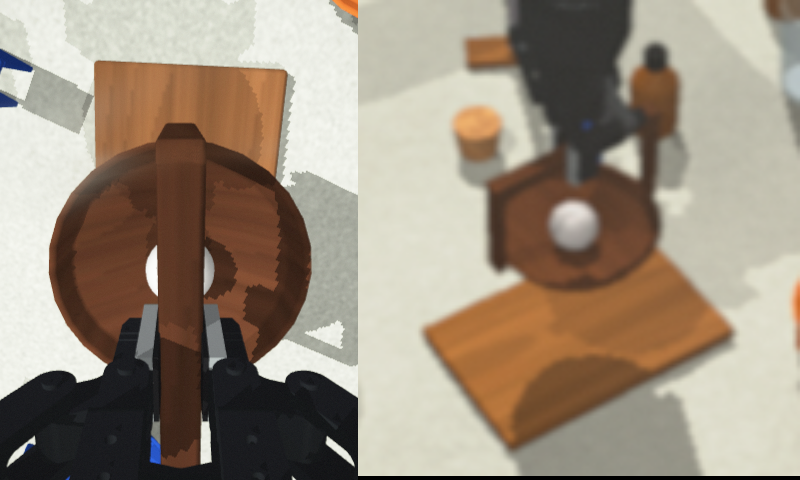

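The dish is lifted about 85 mm and level, with the ball at its middle at (180,270) left and (574,226) right. Now the slow quarter turn of +1.525 rad.

Call:
{"name": "move_arm", "arguments": {"moves": [[0,0,0,0.01],[0,0,0,0.03],[0,0,0,0.06],[0,0,0,0.1],[0,0,0,0.15],[0,0,0,0.21],[0,0,0,0.27],[0,0,0,0.33],[0,0,0,0.39],[0,0,0,0.45],[0,0,0,0.51],[0,0,0,0.57]]}}

```text
clock: 20.55
position: [0.4907, -0.2119, 0.1913]
tool_rot: [3.141, -0.0, 1.014]
force: [0.1, -0.3, -2.4]
grip_width: 0.0129
finger_force: 58.4
```

Call:
{"name": "move_arm", "arguments": {"moves": [[0,0,0,0.06],[0,0,0,0.12],[0,0,0,0.18],[0,0,0,0.24],[0,0,0,0.3],[0,0,0,0.36],[0,0,0,0.42],[0,0,0,0.48],[0,0,0,0.54],[0,0,0,0.6],[0,0,0,0.66],[0,0,0,0.72]]}}

```text
clock: 22.05
position: [0.4907, -0.212, 0.1913]
tool_rot: [3.142, 0.0, 1.734]
force: [-0.4, -1.1, -2.9]
grip_width: 0.0127
finger_force: 58.4
```

Call:
{"name": "move_arm", "arguments": {"moves": [[0,0,0,0.055],[0,0,0,0.1],[0,0,0,0.14],[0,0,0,0.17],[0,0,0,0.195],[0,0,0,0.215],[0,0,0,0.228],[0,0,0,0.235],[0,0,0,0.235],[0,0,0,0.235],[0,0,0,0.235],[0,0,0,0.235]]}}

```text
clock: 23.55
position: [0.4907, -0.2119, 0.1913]
tool_rot: [-3.141, -0.0, 1.966]
force: [0.3, -0.5, -3.5]
grip_width: 0.013
finger_force: 58.4
```

Run:
```python
from h import *
s,a=snap('w8');print(s['clock'],s['position'],s['tool_rot'],s['force'],abs(s['qd']).max())
t=cv2.resize(grab_frame('side')[130:360,270:400],None,fx=2.08,fy=2.08)
o=np.zeros((480,700,3),np.uint8);o[:480,:420]=a[:,110:530];o[:t.shape[0],420:420+t.shape[1]]=t[:480];cv2.imwrite('pics/v8.png',o)
```

```text
23.55 [ 0.49067765 -0.21185639  0.19127168] [-3.14149961e+00 -4.01411096e-05  1.96571054e+00] [ 0.25843205 -0.5454771  -3.46265245] 0.0020931718303259916
```

View pics/v8.png

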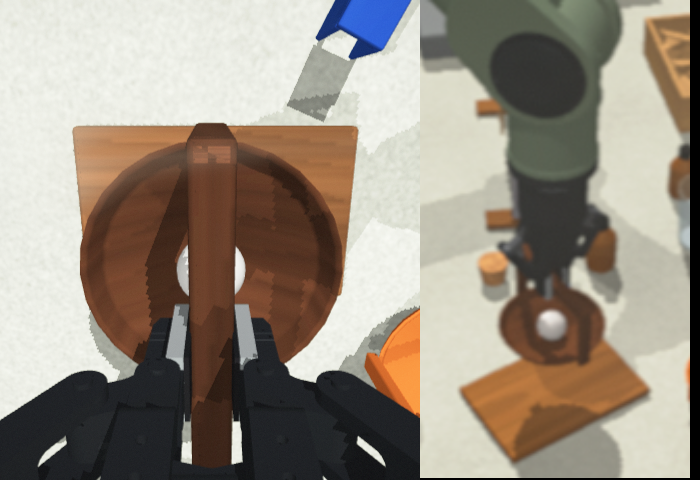

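The wrist view shows the handle square to the board's long edge (row 127), the dish level and the ball centred at about (211,270). The arm is still, so I'm handing in.

```bash
python3 -c "
from h import *
print(bot.job_done())"
```

```text
the job is handed in; nothing more can be done
None
```

I handed the job in at about 23.6 s on the clock; no verdict came back. The tag hangs let go on the bar's empty stretch, and the gripper holds the dish level and still about 85 mm above the board, with its handle across the board and the ball in the middle.

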